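# Clip a rubbing pad into its spring-arm holder

### The job

Clip the felt rubbing pad into the metal holder for use: draw the holder's sprung curved arm right back until it stays open by itself, lay the pad flat on the holder, felt side up, between the two small pins and press its end gently against the fixed steel edge. Then, with the pad still against the edge, tip the arm back so that it snaps round and holds the pad by its other end. Do not force the arm or ram the pad against the edge (about 10 N is plenty for either), and leave the other things on the bench alone.

Things in the scene. Friction and masses are not known exactly. Their poses are not given: they have to be found in the camera images.
- holder: The holder, fixed to the bench: an aluminium plate 10 mm thick, from x -135 to +70 mm and y -105 to +60 mm. Origin on the bench surface under the middle of the pad's place; z up, x points to the fixed edge. The curved arm sits at the opposite (-x) end, its upright pivot at x -38.5, y -83 mm. Beside the pivot a spring strut (35 mm up at most) runs to x +11.5, y -83; a stop pin stands at x -93.5, y -93.5.
- fixed_edge: Steel bar on the plate, 90 mm long (along y), 12 mm thick, top 36 mm above the bench; its flat face looks to -x at x = +48.5 mm. Two pins, 6 mm thick, 14 mm high, stand 14 mm before the face at y -32 and +32 mm; the pad's end goes between them (58 mm clear). Same origin and axes as holder.
- seat (a point): Point on the plate's upper face (10 mm above the bench) in the middle of the pad's place, axes as holder. With the pad flat and against the fixed edge, pad_mid coincides with it.
- clip (a joint): Angle of the sprung curved arm, rad, growing anticlockwise from above as it is drawn back. 0: shut, holder empty (start). About 0.2: resting on the end of a pad that is against the fixed edge. The spring snaps over at 0.6: below, it pulls the arm shut (5 N on the pad); beyond, it drives it open to the stop at 1.1, where it stays.
- clip_hinge (a point): The arm's pivot axis, 20 mm above the bench; the point turns with the arm. Push needed at the post, 85 mm from this axis: about 7 N to start from 0, falling to nothing at 0.6; about 6 N to start back from 1.1, falling to nothing at 0.6; 1 to 3 N more when moving.
- clip_post (a point): Upright post at the arm's free end, 10 mm thick with a 13 mm cap, top 62 mm above the bench; this point is on its axis, 50 mm up. Below is the nose, 14 mm round, 12 to 30 mm above the bench; the arm is an 8 mm bar, 16 to 24 mm up. At 0 the post is at x -38.5, y +2 mm of the holder. Push it from the fixed edge's side (or pinch it) to draw it back.
- pad: Felt rubbing pad, loose, 60 to 110 g: rectangular block, plastic below, grey felt on top, 21 mm high; the lower 16 mm is 50 x 95 mm, the top 5 mm 52 x 97 mm. Origin in the middle of its underside, z up. Its long side is turned 0.122 rad anticlockwise from the body's y axis. Either end may go against the fixed edge.
- pad_mid (a point): Middle of the pad's underside, with x along its long (97 mm) side, y across its 50 mm width, z up. Grasp it across the width.
- step_gauge: Bystander: stepped gauge block, 82 x 43 x 34 mm, origin in the middle of its underside; leave it.
- wedge_b: Bystander: small angle wedge, 42 x 64 x 22 mm, origin in the middle of its underside; leave it.
- orange_cap: Bystander: round cap, 42 mm diameter, 36 mm high, origin in the middle of its underside; leave it.
- felt_cup: Bystander: black oval heel cup, 73 x 34 x 44 mm, origin in the middle of its underside; leave it.
Things that resemble listed ones, but are neither listed nor needed, are in the scene too. Of the things that look like the pad, the middle-sized one is meant.

How it is judged (in metres and radians):
On the way, in this order (a step that is already met when the one before it is completed fails the run):
1. the arm is drawn right back and stays open (value of joint clip above 1 rad), for 0.3 s.
2. the pad lies flat on the plate, felt up, pressed against the fixed edge between the pins while the arm is still open (value of joint clip above 1 rad and contact force between pad and fixed_edge above 1.5 N and x of pad_mid in the frame of seat above -0.0025 m and y of pad_mid in the frame of seat between -0.006 and 0.006 m and z of pad_mid in the frame of seat below 0.003 m and angle between the x axis of pad_mid and the x axis of seat, either way round below 0.08 rad and angle between pad_mid's own z axis and vertical below 0.08 rad), for 0.2 s.
At the end, for the whole second after the job is handed in: The pad lies flat (within 3 mm and 0.08 rad), felt up, at rest, between the pins (within 6 mm of the middle, straight within 0.08 rad), its end against the fixed edge (within 2.5 mm, touching), and the curved arm is shut on its other end (joint 0.12 to 0.28 rad) and presses it there (value of joint clip between 0.12 and 0.28 rad and contact force between pad and clip above 1.5 N and contact force between pad and fixed_edge above 1 N and x of pad_mid in the frame of seat above -0.0025 m and y of pad_mid in the frame of seat between -0.006 and 0.006 m and z of pad_mid in the frame of seat below 0.003 m and angle between the x axis of pad_mid and the x axis of seat, either way round below 0.08 rad and angle between pad_mid's own z axis and vertical below 0.08 rad and linear speed of pad below 0.01 m/s).
It fails at once if the pad is rammed against the fixed edge (over 25 N) (contact force between pad and fixed_edge above 25 N).
It fails at once if the curved arm is forced (over 25 N) (contact force between any of the fingers, the arm and clip above 25 N).
It fails at once if a bystander is moved more than 20 mm (distance of any of step_gauge, wedge_b, orange_cap, felt_cup from where it was at the start of the episode above 0.02 m).
It also fails if it takes over 72 s, if anything falls off the work surface, if the arm or the gripper's body presses on something with over 40 N, if the wrist force passes 120 N, or if a joint passes its speed limit or range.

### The arm

A 6-joint arm with a two-finger parallel gripper is mounted at the origin on a cart in front of the work surface, level with it; the furniture and walls round the work are solid. World frame = base frame: x ahead of the robot, y to its left, z up, the work surface at z = 0. Lengths are in mm, angles in degrees, forces in N, time in s.
With the tool pointing down it reaches from about 350 to 850 mm from the base axis. Payload 8.1 kg.
Tool frame: the origin (TCP) lies at the centre of the arm's flange, where the gripper is bolted on; the fingertips stand 173 mm ahead of it and the grasp point (between the pads) lies 155 mm ahead of it; z points along the fingers, y is the line along which they close (so a half turn about z gives the same grasp; the last joint's range is limited). The gripper opens to 85 mm and grips with 20 to 120 N. Pads are 22 mm wide; open, the fingers measure 114 mm over their backs; the gripper's body (76 mm by 85 mm) begins 54 mm behind the grasp point. The pads swing forward as they close: fully open they stand 13 mm farther back than shut.
Start: joints at [-71.012, 7.471, 85.268, -0, 87.261, -4.893], TCP at [242.922, -548.631, 404.692] pointing down, gripper open.
Joint ranges: [-169.43, 169.43], [-51.17, 129.36], [1.28, 143.12], [-76.62, 256.62], [0, 156.53], [-152.29, 152.29]. Speed limits (degrees/s): [136.94, 136.94, 159.86, 180, 180, 180].

### API

Orientations are given as [roll, pitch, yaw] about the fixed x, y, z axes, in that order (R = Rz(yaw) Ry(pitch) Rx(roll)).
In Python, from bench import * gives the robot as it stands.
- The arm moves only by the shell command python3 -m jog 'ROWS' [FORCE]. ROWS is text: rows parted by semicolons, each of 7 numbers parted by spaces: the shift along the tool's x, y, z scaled (see below), then the turn, a rotation vector about the tool's x, y, z scaled (see below), then the closure, from -1 (fully open) to 1 (shut). In form: tx ty tz wx wy wz hand; .... A call has 1 to 5 rows; each row shifts and turns the commanded pose from where the row before left it, along the tool's axes as they then stand; what a row does not reach is not made up. The controller multiplies each number of a shift by 0.1 m and each number of a turn by 60 degrees. A row lasts 1/8 s, in which the tool goes at most 62.5 mm and 10.7 degrees, less where a joint would pass 70% of its speed; a pose out of reach is approached as far as the arm can. A call with a number of a shift or a turn outside -1 to 1 is refused whole. A call with a gripper value outside its range is refused whole. The fingers move at their own pace and stop on an object; FORCE is the grip in N (left out, the last holds). Time passes only in rows, so rows that do not move let the fingers close. It gives the time, the measured TCP pose, the force, the opening and the grip force at its end, in the units of the state.
- sense(): the state, without advancing time (a new reading comes with each control period).
- snapshot(name): name is "scene" or "side" or "wrist"; returns a dict with "img" (420x560x3 uint8, red, green, blue), "fx", "fy", "cx", "cy" (pixels), "extrinsics" (4x4, takes a point from camera to world coordinates). Camera axes: x right, y down, z forward; pixel columns grow to the right and rows downward; lengths in mm; the calibration is good to about 2 mm. A picture is of the moment at which its call begins. There is no depth.
- hand_in(): hands the job in; it is judged then, once.
The state is a dict: "time": time; "joint_pos": joint angles; "qd": joint speeds; "joint_efforts": joint torques, N m; "tool_pos": TCP position; "tcp_rot": TCP orientation; "ft_force": force on the tool from outside, world axes, zero at the start; "wrist_torque": the same for the moment, N m; "finger_gap": finger opening in mm; "grip_force": force on a finger pad.
Only numpy, scipy, OpenCV 4.12 (cv2) and the standard library are available. Lean on these libraries where they do the work, as an engineer would, in place of code of your own. Each camera call takes 0.05 s, during which the arm holds its last target. There are 200 camera calls.

## Working session

There is one attempt and no reset: what is moved stays moved. The work goes in short steps, Python scripts to look and compute and a shell command to move; the robot and the scene stay as the last step left them, time stands still between calls to the robot, and variables do not carry over. Pictures are saved under pics/ and viewed, at most 13 in all, crops included, and the job is handed in when it is done.

```bash
mkdir -p pics; ls; python3 - <<'E'
from bench import *
import cv2
for n in ("scene","side"):
    s=snapshot(n); cv2.imwrite(f"pics/{n}0.png",cv2.resize(s["img"][:,:,::-1],(800,600),interpolation=cv2.INTER_CUBIC))
    print(n,s["fx"],s["fy"],s["cx"],s["cy"],s["extrinsics"])
print(sense())
E
```

```text
pics
scene 506.13421145138574 506.13421145138574 280.4403022983508 213.15415515489124 [[ 8.00342404e-01 -2.73550058e-01  5.33500143e-01 -7.87786477e+01]
 [-5.99462684e-01 -3.79700552e-01  7.04607679e-01 -9.27707598e+02]
 [ 9.82482701e-03 -8.83740831e-01 -4.67873505e-01  6.36410136e+02]
 [ 0.00000000e+00  0.00000000e+00  0.00000000e+00  1.00000000e+00]]
side 380.6116284760625 380.6116284760625 282.1180684982246 212.89769984512037 [[-9.59361110e-01 -1.96439012e-01  2.02578320e-01  3.83858256e+02]
 [-2.81841339e-01  6.31823116e-01 -7.22056099e-01  6.11601119e+02]
 [ 1.38463210e-02 -7.49807485e-01 -6.61511160e-01  6.64350021e+02]
 [ 0.00000000e+00  0.00000000e+00  0.00000000e+00  1.00000000e+00]]
{'time': 0.1, 'joint_pos': array([-7.10117880e+01,  7.51092101e+00,  8.53238255e+01, -1.04413994e-04,
        8.72600566e+01, -4.89216323e+00]), 'qd': array([ 0.03063987, -0.20413794, -0.11189995, -0.05889646,  0.03745393,
        0.01936654]), 'joint_efforts': array([ 7.98837282e-04, -5.70951104e+01, -5.01941299e+01, -1.64930671e-04,
        8.12931190e-03, -7.06593551e-05]), 'tool_pos': array([ 242.85908285, -548.42917615,  403.74008758]), 'tcp_rot': array([-1.79905533e+02, -7.98096353e-03,  2.38803737e+01]), 'ft_force': array([-0.2466267 , -0.12237511,  0.58877821]), 'wrist_torque': array([ 0.00548477,  0.0048388 , -0.01035604]), 'grip_force': 0.0, 'finger_gap': 85.62266841606043}
```

View pics/scene0.png

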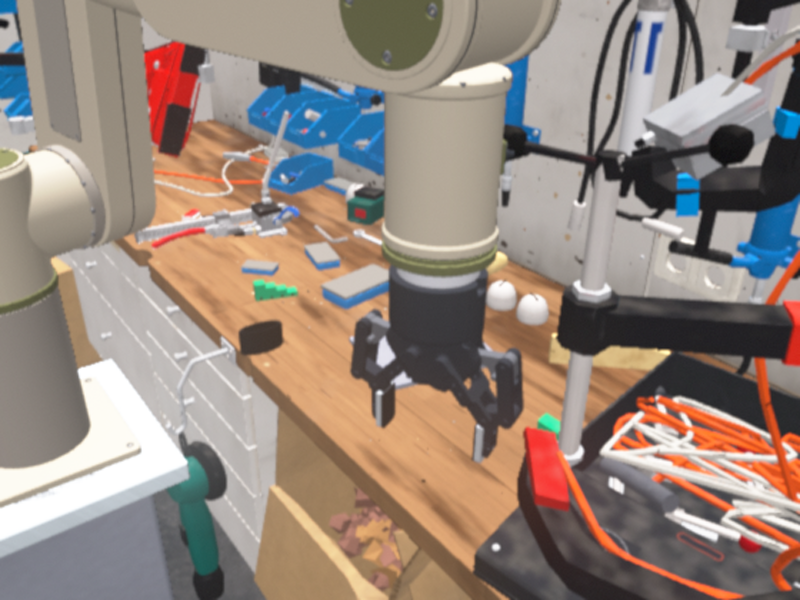

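View pics/side0.png

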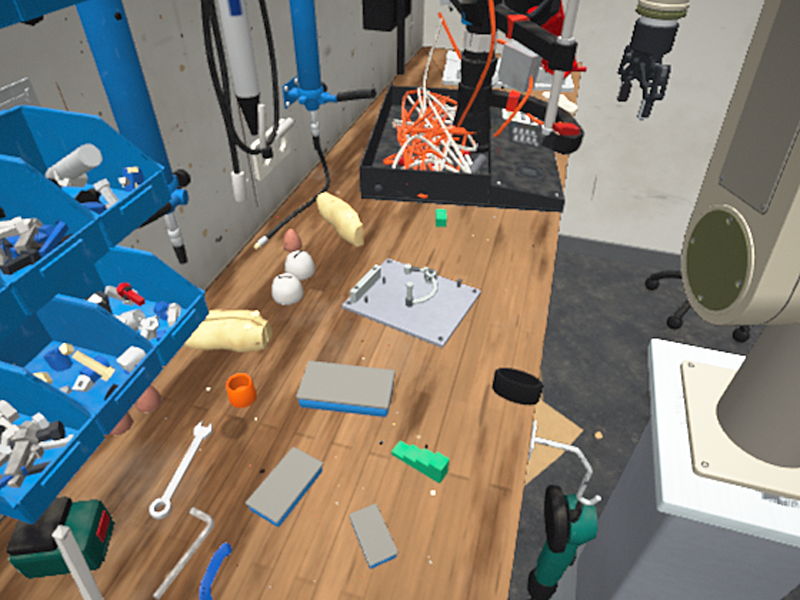

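The side view shows the holder plate at (412,300) with its fixed edge on the left at (365,285). There are three pads: large (346,388), middle (286,486) and small (373,535). I'll enlarge the holder and the middle pad to measure them.

```bash
cat > h.py <<'E'
from bench import *
import cv2, numpy as np
def ray(s,uv,z):
    E=s["extrinsics"]; d=E[:3,:3]@np.array([(uv[0]-s["cx"])/s["fx"],(uv[1]-s["cy"])/s["fy"],1]); o=E[:3,3]
    return o+d*(z-o[2])/d[2]
def proj(s,P):
    E=s["extrinsics"]; c=(np.atleast_2d(P)-E[:3,3])@E[:3,:3]
    return np.c_[s["fx"]*c[:,0]/c[:,2]+s["cx"], s["fy"]*c[:,1]/c[:,2]+s["cy"]]
E
python3 - <<'E'
from h import *
s=snapshot("side"); im=s["img"][:,:,::-1]
a=cv2.resize(im[175:250,230:345],None,fx=6.9,fy=6.9,interpolation=cv2.INTER_CUBIC)[:,:790]  # holder
b=cv2.resize(im[305,170][None,None].repeat(1,0),(1,1))
cv2.imwrite("pics/crA.png",a)
cv2.imwrite("pics/crB.png",cv2.resize(im[305:375,165:235],(560,560),interpolation=cv2.INTER_CUBIC))
E
```

```text
(no output)
```

View pics/crA.png

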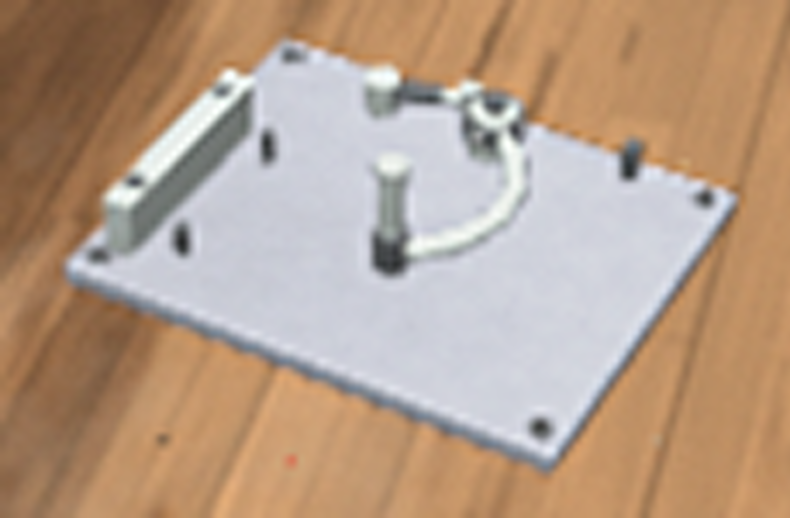

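View pics/crB.png

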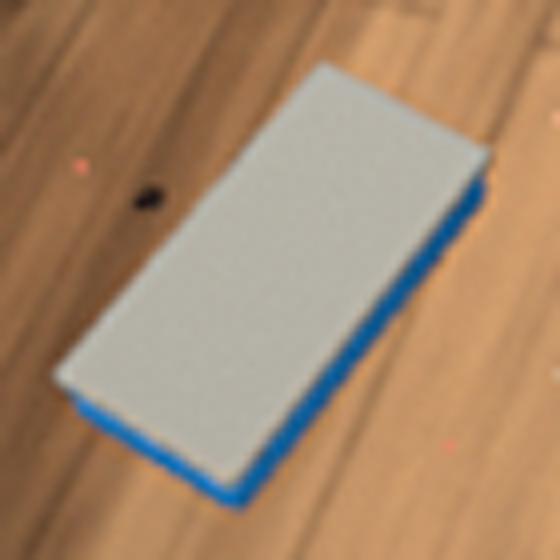

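The crop shows the plate's top corners at (285,40), (737,200), (550,460) and (68,270), the post cap at (393,165) and the edge at left. The pad's felt corners are at (323,62), (490,153), (232,485) and (55,375), felt side up.

```bash
python3 - <<'E'
from h import *
from scipy.optimize import least_squares
s=snapshot("side")
A=np.array([[285,40],[737,200],[550,460],[68,270],[393,160],[122,212],[108,196]])[:]
A=A/6.9+[230,175]-.4
# model: plate corners z10, post cap top z62
M=np.array([[70,-105,10],[-135,-105,10],[-135,60,10],[70,60,10],[-38.5,2,62]],float)
A=A[:5]
def T(p,M):
    c,n=np.cos(p[2]),np.sin(p[2]); return np.c_[M[:,0]*c-M[:,1]*n+p[0],M[:,0]*n+M[:,1]*c+p[1],M[:,2]]
def fit(M,A,p0):
    r=least_squares(lambda p:(proj(s,T(p,M))-A).ravel(),p0); print(r.x[:2],np.degrees(r.x[2]),np.round(r.fun.reshape(-1,2),1).tolist()); return r.x
fit(M,A,[400,0,0])
B=np.array([[323,62],[490,153],[232,485],[55,375]])/8+[165,305]-.4
P=np.array([[ray(s,b,21)] for b in B]).reshape(-1,3); print(P.round(1))
print(P.mean(0), [np.linalg.norm(P[i]-P[(i+1)%4]).round(1) for i in range(4)])
d=(P[0]+P[1]-P[2]-P[3]); print("long dir",np.degrees(np.arctan2(d[1],d[0])))
E
```

```text
[ 610.11257074 -111.53096321] -12.814320050392073 [[0.0, -0.2], [0.4, -0.4], [0.4, 0.2], [-0.8, -0.7], [-0.0, 0.8]]
[[642.4 237.8  21. ]
 [593.4 249.5  21. ]
 [615.3 342.4  21. ]
 [664.9 330.5  21. ]]
[628.98310523 290.04703757  21.        ] [np.float64(50.4), np.float64(95.5), np.float64(51.0), np.float64(95.4)]
long dir -103.44244035150285
```

```bash
cat >> h.py <<'E'
H0=np.array([610.1,-111.5]); HY=-12.8
def hw(x,y):  # holder -> world xy
    c,n=np.cos(np.radians(HY)),np.sin(np.radians(HY)); return H0+np.array([x*c-y*n,x*n+y*c])
def wh(p):
    c,n=np.cos(np.radians(HY)),np.sin(np.radians(HY)); d=np.asarray(p)[:2]-H0; return np.array([d[0]*c+d[1]*n,-d[0]*n+d[1]*c])
def plan(x,y,z,yaw,n=None,start=None):
    """print world->tool-axis rows (tool down) from the measured pose (or start) to the target"""
    s=sense(); p=np.r_[s["tool_pos"],s["tcp_rot"][2]] if start is None else np.array(start,float)
    d=np.r_[x,y,z,yaw]-p; d[3]=(d[3]+180)%360-180
    n=n or int(np.ceil(max(np.linalg.norm(d[:3])/58,abs(d[3])/10.4)))
    d/=n; a=np.radians(p[3]); print("n",n,"from",p.round(1))
    for i in range(n):
        c,k=np.cos(a),np.sin(a)
        print(f"{(d[0]*c+d[1]*k)/100:.3f} {(d[0]*k-d[1]*c)/100:.3f} {-d[2]/100:.3f} 0 0 {-d[3]/60:.3f}"); a+=np.radians(d[3])
E
python3 - <<'E'
from h import *
plan(420,-100,380,77)
f=hw(-38.5-5-38,2); print(f, wh([573,-101]))
plan(*f,300,77.2,start=[420,-100,380,77])
E
```

```text
n 9 from [ 242.9 -548.5  404.    23.9]
0.382 -0.376 0.027 0 0 -0.098
0.418 -0.335 0.027 0 0 -0.098
0.451 -0.290 0.027 0 0 -0.098
0.478 -0.242 0.027 0 0 -0.098
0.500 -0.192 0.027 0 0 -0.098
0.517 -0.139 0.027 0 0 -0.098
0.529 -0.085 0.027 0 0 -0.098
0.535 -0.030 0.027 0 0 -0.098
0.535 0.025 0.027 0 0 -0.098
[531.06842462 -91.49349874] [-38.50430027   2.01961896]
n 3 from [ 420. -100.  380.   77.]
0.111 0.354 0.267 0 0 -0.001
0.110 0.354 0.267 0 0 -0.001
0.110 0.355 0.267 0 0 -0.001
```

```bash
python3 -m jog '0.38 -0.38 0.03 0 0 -0.1 -1;0.42 -0.335 0.03 0 0 -0.1 -1;0.45 -0.29 0.03 0 0 -0.1 -1;0.48 -0.24 0.03 0 0 -0.1 -1;0.5 -0.19 0.03 0 0 -0.1 -1'; python3 -m jog '0.52 -0.14 0.03 0 0 -0.1 -1;0.53 -0.085 0.03 0 0 -0.1 -1;0.535 -0.03 0.03 0 0 -0.1 -1;0.535 0.025 0.03 0 0 -0.1 -1;0 0 0 0 0 0 -1'
python3 - <<'E'
from h import *
plan(*hw(-68,2),300,77.2)
E
```

```text
time: 0.82
tool_pos: [340.9, -297.3, 389.5]
tcp_rot: [180.0, -0.0, 54.1]
ft_force: [0.9, 0.6, 1.2]
finger_gap: 85.4
grip_force: 0.0
time: 1.45
tool_pos: [417.9, -95.3, 377.4]
tcp_rot: [-180.0, -0.1, 78.3]
ft_force: [-0.5, -1.6, -0.2]
finger_gap: 85.3
grip_force: 0.0
n 3 from [417.9 -95.3 377.4  78.3]
0.088 0.412 0.258 0 0 0.006
0.091 0.411 0.258 0 0 0.006
0.094 0.410 0.258 0 0 0.006
```

```bash
python3 -m jog '0.09 0.41 0.26 0 0 0.006 -1;0.09 0.41 0.26 0 0 0.006 -1;0.09 0.41 0.26 0 0 0.006 -1;0 0 0 0 0 0 -1;0 0 0 0 0 0 -1'
python3 - <<'E'
from h import *
s=snapshot("wrist"); print(sense()["tool_pos"],sense()["tcp_rot"]); print(s["extrinsics"].round(2).tolist())
im=cv2.resize(s["img"][:,:,::-1],(800,600),interpolation=cv2.INTER_CUBIC).copy()
for p,z in (((-38.5,2),62),((48.5,45),36),((48.5,-45),36),((34.5,32),24),((34.5,-32),24),((-93.5,-93.5),24),((-38.5,-83),30)):
    u=proj(s,np.r_[hw(*p),z])[0]*800/560; print(p,u.round(0)); cv2.circle(im,tuple(int(v) for v in u),4,(0,0,255),1)
cv2.imwrite("pics/w1.png",im)
E
```

```text
time: 2.08
tool_pos: [542.9, -99.5, 299.6]
tcp_rot: [-179.9, 0.0, 76.7]
ft_force: [-0.3, 0.1, 1.0]
finger_gap: 85.1
grip_force: 0.0
[542.93843871 -99.43106215 300.670171  ] [1.79943665e+02 1.66190572e-02 7.67365973e+01]
[[0.97, -0.22, -0.07, 559.56], [-0.23, -0.93, -0.27, -30.29], [-0.0, 0.28, -0.96, 268.31], [0.0, 0.0, 0.0, 1.0]]
(-38.5, 2) [461. 310.]
(48.5, 45) [619. 218.]
(48.5, -45) [599. 371.]
(34.5, 32) [581. 239.]
(34.5, -32) [570. 343.]
(-93.5, -93.5) [365. 432.]
(-38.5, -83) [450. 422.]
```

View pics/w1.png

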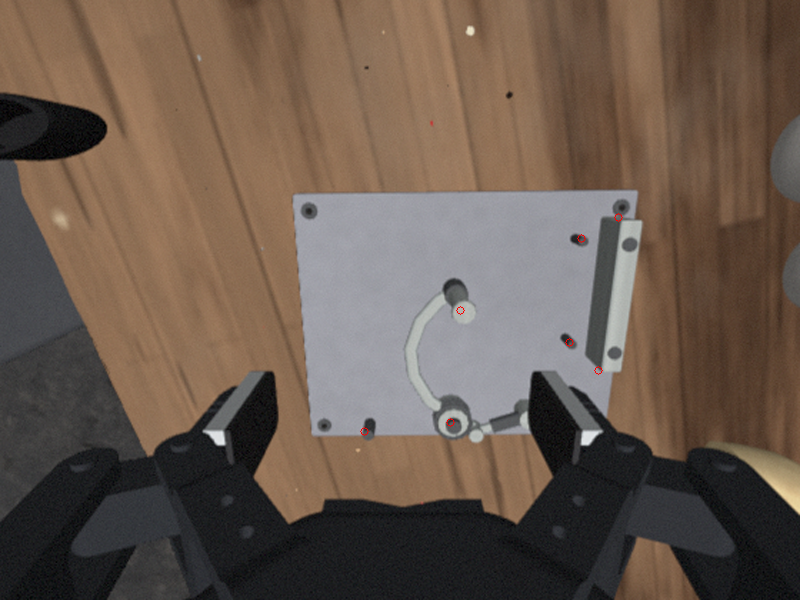

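The projected features land within about 1 mm of the picture: cap (463,313), edge corners (620,220) and (602,370). The holder fit is good, so I'll descend beside the post and start drawing it back.

```bash
python3 -m jog '0 0 0.35 0 0 0 -1;0 0 0.35 0 0 -0.005 -1;0 0 0.23 0 0 0 -1;0 0 0 0 0 0 -1'; python3 -m jog '0 -0.03 0 0 0 0 -1;0 -0.03 0 0 0 0 -1;0 -0.01 0 0 0 0 -1;0 0 0 0 0 0 -1'
```

```text
time: 2.62
tool_pos: [542.1, -98.8, 206.7]
tcp_rot: [-179.9, 0.0, 77.1]
ft_force: [-0.4, -0.1, 0.1]
finger_gap: 85.2
grip_force: 0.0
time: 3.12
tool_pos: [537.1, -97.3, 207.9]
tcp_rot: [179.8, 0.0, 77.1]
ft_force: [2.7, -1.2, 1.9]
finger_gap: 84.9
grip_force: 1.4
```

```bash
python3 -m jog '-0.024 -0.05 0 0 0 -0.057 -1;-0.024 -0.05 0 0 0 -0.057 -1'; python3 -m jog '-0.024 -0.05 0 0 0 -0.057 -1;-0.024 -0.05 0 0 0 -0.057 -1'; python3 -m jog '-0.024 -0.05 0 0 0 -0.057 -1;-0.024 -0.05 0 0 0 -0.057 -1'
```

```text
time: 3.38
tool_pos: [527.0, -100.2, 207.9]
tcp_rot: [179.7, 0.0, 84.1]
ft_force: [6.6, 0.1, 0.2]
finger_gap: 85.5
grip_force: 3.7
time: 3.62
tool_pos: [516.6, -104.0, 207.9]
tcp_rot: [179.8, 0.0, 90.9]
ft_force: [7.0, -0.3, 1.0]
finger_gap: 85.0
grip_force: 3.1
time: 3.88
tool_pos: [506.6, -109.2, 207.8]
tcp_rot: [179.8, 0.0, 97.7]
ft_force: [5.2, 1.5, 1.9]
finger_gap: 85.3
grip_force: 2.4
```

```bash
python3 -m jog '-0.024 -0.05 0 0 0 -0.057 -1;-0.024 -0.05 0 0 0 -0.057 -1;-0.024 -0.05 0 0 0 -0.057 -1'; python3 -m jog '-0.024 -0.05 0 0 0 -0.057 -1;-0.024 -0.05 0 0 0 -0.057 -1';python3 -m jog '-0.024 -0.05 0 0 0 -0.057 -1;0 0 0 0 0 0 -1;0 0 0 0 0 0 -1'
python3 - <<'E'
from h import *
s=snapshot("wrist")
cv2.imwrite("pics/w2.png",s["img"][:,:,::-1])
E
```

```text
time: 4.25
tool_pos: [492.8, -119.1, 207.4]
tcp_rot: [179.9, 0.0, 108.0]
ft_force: [2.5, 0.4, 1.6]
finger_gap: 85.3
grip_force: 1.0
time: 4.5
tool_pos: [484.3, -126.9, 206.7]
tcp_rot: [-180.0, -0.0, 114.8]
ft_force: [-0.0, 0.3, -0.0]
finger_gap: 84.9
grip_force: 0.0
time: 4.88
tool_pos: [480.9, -131.0, 206.6]
tcp_rot: [-180.0, -0.0, 118.1]
ft_force: [0.6, 0.2, -0.9]
finger_gap: 85.3
grip_force: 0.0
```

View pics/w2.png

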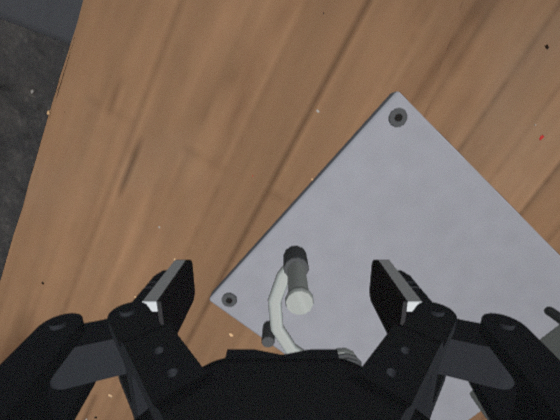

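The clip has snapped open: the post is at (298,300), the bar rests against the stop pin at (270,332), and the fingers are clear. Now to the pad.

```bash
python3 -m jog '0 0 -0.45 0 0 0 -1;0 0 -0.5 0 0 0 -1'; python3 - <<'E'
from h import *
plan(629,285,320,76.6)
E
```

```text
time: 5.18
tool_pos: [480.4, -130.8, 301.7]
tcp_rot: [-179.9, -0.1, 118.1]
ft_force: [0.6, -0.8, 0.7]
finger_gap: 85.4
grip_force: 0.0
n 8 from [ 480.4 -130.8  301.7  118.1]
0.371 0.409 -0.023 0 0 0.086
0.406 0.373 -0.023 0 0 0.086
0.438 0.335 -0.023 0 0 0.086
0.467 0.294 -0.023 0 0 0.086
0.492 0.251 -0.023 0 0 0.086
0.512 0.205 -0.023 0 0 0.086
0.529 0.158 -0.023 0 0 0.086
0.541 0.110 -0.023 0 0 0.086
```

```bash
python3 -m jog '0.37 0.41 -0.03 0 0 0.086 -1;0.405 0.375 -0.03 0 0 0.086 -1;0.44 0.335 -0.03 0 0 0.086 -1;0.47 0.295 -0.03 0 0 0.086 -1;0.49 0.25 -0.03 0 0 0.086 -1'; python3 -m jog '0.51 0.205 -0.02 0 0 0.086 -1;0.53 0.16 -0.02 0 0 0.086 -1;0.54 0.11 -0.02 0 0 0.086 -1;0 0 0 0 0 0 -1;0 0 0 0 0 0 -1'
python3 - <<'E'
from h import *
s=snapshot("wrist"); print(sense()["tool_pos"],sense()["tcp_rot"])
im=cv2.resize(s["img"][:,:,::-1],(800,600),interpolation=cv2.INTER_CUBIC).copy()
cv2.imwrite("pics/w3.png",im)
E
```

```text
time: 5.8
tool_pos: [574.0, 131.1, 316.8]
tcp_rot: [180.0, 0.0, 92.1]
ft_force: [1.1, -0.3, 0.4]
finger_gap: 85.4
grip_force: 0.0
time: 6.42
tool_pos: [628.8, 285.0, 322.0]
tcp_rot: [-180.0, 0.1, 76.9]
ft_force: [-0.6, -0.7, 0.3]
finger_gap: 85.4
grip_force: 0.0
[628.86033955 284.27400531 322.34244489] [-1.79969709e+02  4.67813676e-02  7.68599595e+01]
```

View pics/w3.png

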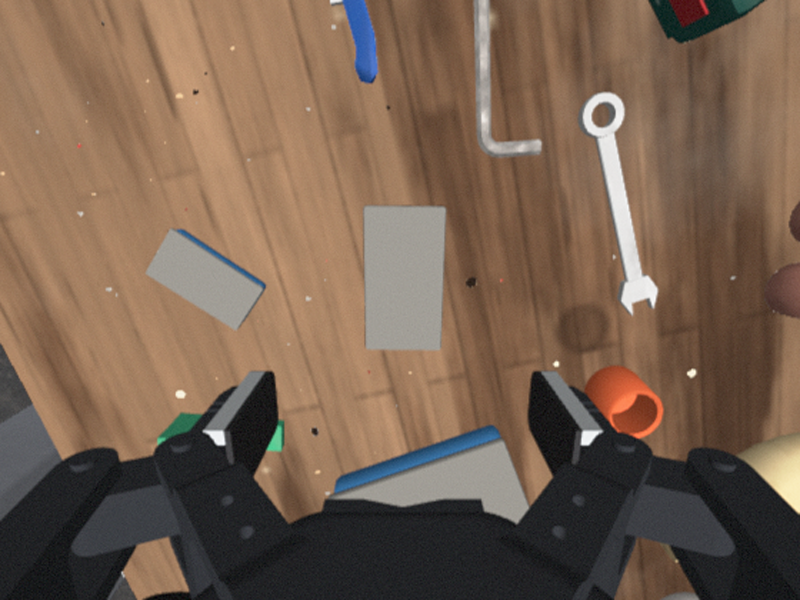

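The middle pad's felt corners are at (365,206), (446,207), (442,350) and (366,350), nothing close to either side.

```bash
python3 - <<'E'
from h import *
s=snapshot("wrist")
B=np.array([[365,206],[446,207],[442,350],[366,350]])*.7-.15
P=np.array([ray(s,b,21) for b in B]); print(P.round(1))
m=P.mean(0); d=P[0]+P[1]-P[2]-P[3]; a=np.degrees(np.arctan2(d[1],d[0])); print(m,[np.linalg.norm(P[i]-P[(i+1)%4]).round(1) for i in range(4)],a)
plan(m[0],m[1],230,a)
E
```

```text
[[618.4 340.9  21. ]
 [667.1 328.9  21. ]
 [645.3 235.7  21. ]
 [594.8 247.5  21. ]]
[631.40883649 288.23600869  21.        ] [np.float64(50.2), np.float64(95.7), np.float64(51.9), np.float64(96.3)] 76.32024676113168
n 2 from [628.9 283.8 322.6  76.8]
0.024 0.007 0.463 0 0 0.004
0.024 0.007 0.463 0 0 0.004
```

```bash
python3 - <<'E'
from h import *
s=snapshot("wrist"); E=s["extrinsics"]; t=sense()["tool_pos"]
for a,b in (((272,373),(531,373)),):
    Z=s["fx"]*85.3/((b[0]-a[0])*.7)
    for p in (a,b):
        c=np.array([(p[0]*.7-s["cx"])/s["fx"]*Z,(p[1]*.7-s["cy"])/s["fy"]*Z,Z,1]); w=(E@c)[:3]
        print((w-t).round(1), "below TCP")
E
python3 -m jog '0.015 0.015 0.46 0 0 0.004 -1;0.03 0.01 0.46 0 0 0.004 -1;0 0 0.25 0 0 0 -1;0 0 0 0 0 0 -1'
```

```text
[ -39.6   18.3 -159.5] below TCP
[  43.4   -1.2 -159.5] below TCP
time: 7.08
tool_pos: [631.2, 287.1, 202.9]
tcp_rot: [-179.7, 0.2, 76.3]
ft_force: [0.2, -0.2, 0.1]
finger_gap: 85.3
grip_force: 0.0
```

```bash
python3 -m jog '0 0 0.15 0 0 0 -1;0 0 0.14 0 0 0 -1;0 0 0 0 0 0 0;0 0 0 0 0 0 0.3;0 0 0 0 0 0 1' 25; python3 -m jog '0 0 0 0 0 0 1;0 0 0 0 0 0 1;0 0 0 0 0 0 1;0 0 0 0 0 0 1' 25
```

```text
time: 7.7
tool_pos: [632.8, 289.0, 177.5]
tcp_rot: [179.9, -0.0, 76.4]
ft_force: [-0.5, -0.2, -1.2]
finger_gap: 51.2
grip_force: 26.2
time: 8.2
tool_pos: [632.7, 288.9, 177.2]
tcp_rot: [180.0, -0.0, 76.4]
ft_force: [-0.7, 1.4, 3.5]
finger_gap: 51.3
grip_force: 26.6
```

```bash
python3 -m jog '0 0 -0.1 0 0 0 1;0 0 -0.4 0 0 0 1;0 0 -0.5 0 0 0 1;0 0 -0.2 0 0 0 1;0 0 0 0 0 0 1'; python3 - <<'E'
from h import *
plan(*hw(-20,0),290,-12.8,n=12)
E
```

```text
time: 8.82
tool_pos: [633.1, 288.9, 298.8]
tcp_rot: [179.8, -0.1, 76.4]
ft_force: [0.5, 0.2, -0.8]
finger_gap: 51.0
grip_force: 26.5
n 12 from [633.1 288.9 298.8  76.4]
-0.329 0.043 0.007 0 0 0.124
-0.321 0.085 0.007 0 0 0.124
-0.307 0.126 0.007 0 0 0.124
-0.288 0.165 0.007 0 0 0.124
-0.264 0.201 0.007 0 0 0.124
-0.236 0.233 0.007 0 0 0.124
-0.204 0.262 0.007 0 0 0.124
-0.168 0.286 0.007 0 0 0.124
-0.130 0.305 0.007 0 0 0.124
-0.089 0.320 0.007 0 0 0.124
-0.047 0.329 0.007 0 0 0.124
-0.004 0.332 0.007 0 0 0.124
```

```bash
python3 -m jog '-0.33 0.045 0 0 0 0.124 1;-0.32 0.085 0 0 0 0.124 1;-0.305 0.125 0 0 0 0.124 1;-0.29 0.165 0 0 0 0.124 1;-0.265 0.2 0 0 0 0.124 1'; python3 -m jog '-0.235 0.235 0 0 0 0.124 1;-0.205 0.26 0 0 0 0.124 1;-0.17 0.285 0 0 0 0.124 1;-0.13 0.305 0 0 0 0.124 1;-0.09 0.32 0 0 0 0.124 1'; python3 -m jog '-0.045 0.33 0 0 0 0.124 1;-0.005 0.33 0 0 0 0.124 1;0 0 0 0 0 0 1;0 0 0 0 0 0 1'
python3 - <<'E'
from h import *
s=snapshot("wrist"); q=sense();print(q["tool_pos"],q["tcp_rot"],wh(q["tool_pos"]))
im=cv2.resize(s["img"][:,:,::-1],(800,600),interpolation=cv2.INTER_CUBIC).copy()
for p,z in (((48.5,45),36),((48.5,-45),36),((34.5,32),24),((34.5,-32),24)):
    u=proj(s,np.r_[hw(*p),z])[0]*800/560; print(p,u.round(0)); cv2.circle(im,tuple(int(v) for v in u),4,(0,0,255),1)
cv2.imwrite("pics/w4.png",im)
E
```

```text
time: 9.45
tool_pos: [613.4, 122.6, 293.3]
tcp_rot: [-179.9, 0.2, 38.9]
ft_force: [0.0, 0.2, 0.2]
finger_gap: 51.1
grip_force: 26.5
time: 10.07
tool_pos: [595.2, -42.1, 293.4]
tcp_rot: [-179.9, 0.3, 1.7]
ft_force: [0.2, -0.1, -1.0]
finger_gap: 51.3
grip_force: 26.5
time: 10.58
tool_pos: [588.8, -106.8, 294.5]
tcp_rot: [-180.0, 0.2, -12.9]
ft_force: [-0.4, 0.4, -0.8]
finger_gap: 51.3
grip_force: 26.6
[ 589.06445606 -106.36818282  295.01834962] [-1.79972969e+02  1.50934314e-01 -1.28138066e+01] [-21.64974348   0.34389505]
(48.5, 45) [314. 177.]
(48.5, -45) [490. 176.]
(34.5, 32) [344. 203.]
(34.5, -32) [461. 203.]
```

View pics/w4.png

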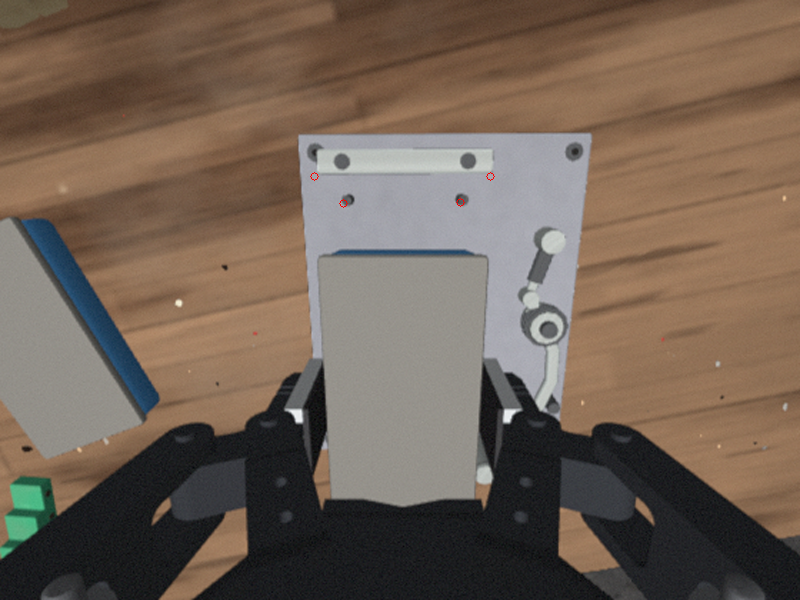

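```bash
python3 - <<'E'
from h import *
s=snapshot("wrist"); q=sense(); t=q["tool_pos"]; print(t, wh(t))
f=lambda u,v,z: wh(ray(s,np.array([u,v])*.7-.15,z)).round(1)
zt=t[2]-177.3+21
print("pad end",f(320,257,zt),f(488,257,zt)); print("edge",f(318,174,36),f(493,173,36)); print("pins",f(348.5,199,24),f(463,199,24))
E
```

```text
[ 589.25898411 -106.19958818  295.46907509] [-21.49740147   0.5513974 ]
pad end [26.6 24.6] [ 26.5 -25. ]
edge [50.2 43.6] [ 50.6 -46. ]
pins [37.  29.9] [ 37.  -32.8]
```

```bash
python3 -m jog '0.07 0.006 0.3 0 0 0 1;0.075 0.006 0.35 0 0 0 1;0 0 0.25 0 0 0 1;0 0 0.1 0 0 0 1;0 0 0 0 0 0 1'; python3 - <<'E'
from h import *
q=sense();print(q["tool_pos"],wh(q["tool_pos"]),q["tcp_rot"],q["ft_force"])
E
```

```text
time: 11.3
tool_pos: [603.2, -110.9, 196.1]
tcp_rot: [-180.0, 0.1, -12.8]
ft_force: [0.1, -0.1, -0.4]
finger_gap: 51.2
grip_force: 26.5
[ 603.16999225 -110.85434192  196.13077918] [-6.90083716 -0.90571974] [-1.79992556e+02  8.23167699e-02 -1.28380050e+01] [ 0.05667064 -0.06630489 -0.36317583]
```

```bash
python3 -m jog '0 0 0.04 0 0 0 1;0 0 0.025 0 0 0 1;0 0 0 0 0 0 1'; python3 -m jog '0 0 0.015 0 0 0 1;0 0 0 0 0 0 1;0 0 0 0 0 0 1';python3 -m jog '0 0 0.01 0 0 0 1;0 0 0 0 0 0 1;0 0 0 0 0 0 1'
```

```text
time: 11.68
tool_pos: [603.5, -111.6, 190.6]
tcp_rot: [180.0, -0.0, -12.9]
ft_force: [-0.1, 0.4, -0.8]
finger_gap: 51.4
grip_force: 26.6
time: 12.05
tool_pos: [603.4, -111.5, 188.7]
tcp_rot: [180.0, -0.0, -12.9]
ft_force: [-0.1, -0.7, -0.3]
finger_gap: 50.8
grip_force: 26.6
time: 12.42
tool_pos: [603.4, -111.5, 187.7]
tcp_rot: [180.0, 0.0, -12.9]
ft_force: [0.1, -0.3, -1.3]
finger_gap: 51.0
grip_force: 26.6
```

```bash
python3 -m jog '0 0 0.01 0 0 0 1;0 0 0 0 0 0 1;0 0 0 0 0 0 1'; python3 -m jog '0 0 0.008 0 0 0 1;0 0 0 0 0 0 1;0 0 0 0 0 0 1'
```

```text
time: 12.8
tool_pos: [603.5, -111.5, 187.2]
tcp_rot: [180.0, -0.0, -12.9]
ft_force: [-2.2, 0.1, 5.7]
finger_gap: 51.1
grip_force: 27.1
time: 13.18
tool_pos: [603.6, -111.5, 187.2]
tcp_rot: [-180.0, -0.0, -12.9]
ft_force: [-6.7, -0.1, 11.4]
finger_gap: 51.0
grip_force: 27.6
```

```bash
python3 -m jog '0.01 0 -0.012 0 0 0 1;0.02 0 0 0 0 0 1;0 0 0 0 0 0 1'; python3 -m jog '0.015 0 0 0 0 0 1;0.01 0 0 0 0 0 1;0 0 0 0 0 0 1'
```

```text
time: 13.55
tool_pos: [606.5, -112.2, 187.2]
tcp_rot: [-180.0, -0.0, -12.9]
ft_force: [-0.9, -0.1, 2.7]
finger_gap: 51.0
grip_force: 26.9
time: 13.92
tool_pos: [608.8, -112.8, 187.2]
tcp_rot: [-180.0, -0.0, -12.9]
ft_force: [-2.8, 1.2, 4.1]
finger_gap: 51.5
grip_force: 27.0
```

```bash
python3 -m jog '0.01 0 0 0 0 0 1;0 0 0 0 0 0 1'; python3 -m jog '0.01 0 0 0 0 0 1;0 0 0 0 0 0 1'; python3 -m jog '0.008 0 0 0 0 0 1;0 0 0 0 0 0 1'
```

```text
time: 14.18
tool_pos: [609.8, -113.0, 187.2]
tcp_rot: [-180.0, -0.0, -12.9]
ft_force: [-3.0, 1.3, 4.4]
finger_gap: 50.9
grip_force: 27.0
time: 14.42
tool_pos: [610.7, -113.2, 187.2]
tcp_rot: [-180.0, -0.0, -12.9]
ft_force: [-3.1, 1.0, 4.8]
finger_gap: 51.2
grip_force: 27.1
time: 14.68
tool_pos: [611.1, -113.3, 187.2]
tcp_rot: [180.0, 0.1, -12.9]
ft_force: [-5.6, 1.0, 7.3]
finger_gap: 51.3
grip_force: 27.3
```

```bash
python3 -m jog '0.006 0 0 0 0 0 1;0 0 0 0 0 0 1;0 0 0 0 0 0 1;0 0 0 0 0 0 1'
python3 - <<'E'
from h import *
s=snapshot("wrist"); q=sense();print(q["tool_pos"],wh(q["tool_pos"]),q["ft_force"],q["wrist_torque"])
im=s["img"][50:330,150:450,::-1]
cv2.imwrite("pics/w5.png",cv2.resize(im,(640,597),interpolation=cv2.INTER_CUBIC))
E
```

```text
time: 15.18
tool_pos: [611.4, -113.3, 187.1]
tcp_rot: [180.0, 0.1, -12.9]
ft_force: [-9.0, 1.5, 10.1]
finger_gap: 51.1
grip_force: 27.5
[ 611.37902598 -113.34087515  187.16949873] [ 1.65508448 -1.51176193] [-8.47140365  1.54059849 11.03003586] [0.31601634 1.46105374 0.02021762]
```

View pics/w5.png

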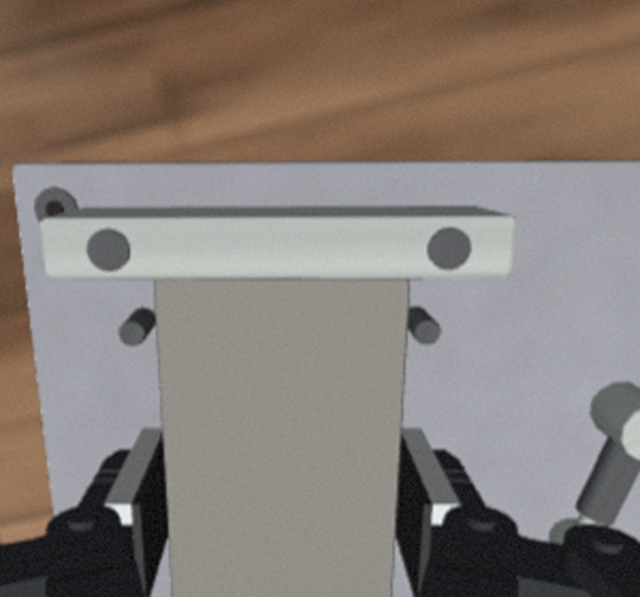

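The pad's end (row 282, columns 157–409) sits flush on the edge and between the pins at (135,325) and (425,325). Contact is held at about 5 N, so I'll release gently.

```bash
python3 -m jog '0 0 0 0 0 0 1;0 0 0 0 0 0 -0.4;0 0 0 0 0 0 -0.5;0 0 0 0 0 0 -0.5;0 0 0 0 0 0 -0.5'; python3 -m jog '0 0 -0.1 0 0 0 -0.5;0 0 -0.35 0 0 0 -0.5;0 0 -0.4 0 0 0 0.3;0 0 0 0 0 0 0.3;0 0 0 0 0 0 0.3'
python3 - <<'E'
from h import *
s=snapshot("wrist"); q=sense();print(q["tool_pos"],wh(q["tool_pos"]))
cv2.imwrite("pics/w6.png",s["img"][:,:,::-1])
c,n=np.cos(1.1),np.sin(1.1)
plan(*hw(-38.5-85*n,-83+85*c),290,77.2+63-180)
E
```

```text
time: 15.85
tool_pos: [612.1, -113.5, 187.0]
tcp_rot: [-180.0, -0.0, -12.9]
ft_force: [0.4, -0.1, 0.4]
finger_gap: 64.2
grip_force: 0.0
time: 16.48
tool_pos: [612.1, -113.5, 272.6]
tcp_rot: [180.0, -0.0, -12.9]
ft_force: [-0.2, -0.4, -0.4]
finger_gap: 30.3
grip_force: 0.0
[ 611.68366374 -113.41068653  271.45213243] [ 1.9676184  -1.51234642]
n 3 from [ 611.7 -113.4  271.5  -12.9]
-0.387 0.144 -0.062 0 0 0.149
-0.360 0.202 -0.062 0 0 0.149
-0.324 0.256 -0.062 0 0 0.149
```

View pics/w6.png

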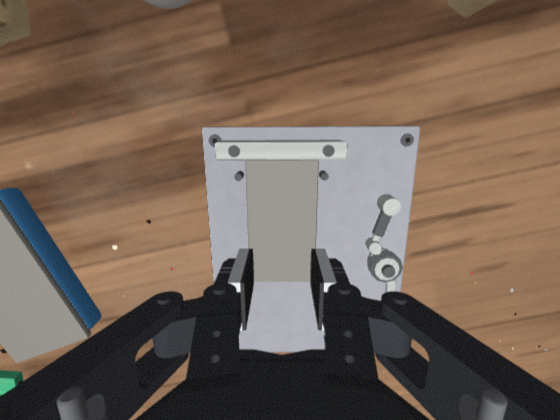

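The pad stays flush, straight and centred between the pins with the gripper off it. Now I'll cage the post with a 30 mm gap.

```bash
python3 - <<'E'
from h import *
c,n=np.cos(1.1),np.sin(1.1)
plan(*hw(-38-85*n,-83.5+85*c),275,140,n=15)
E
```

```text
n 15 from [ 611.7 -113.4  271.5  -12.9]
-0.077 0.029 -0.002 0 0 -0.170
-0.081 0.015 -0.002 0 0 -0.170
-0.082 0.000 -0.002 0 0 -0.170
-0.081 -0.014 -0.002 0 0 -0.170
-0.077 -0.028 -0.002 0 0 -0.170
-0.071 -0.042 -0.002 0 0 -0.170
-0.063 -0.054 -0.002 0 0 -0.170
-0.052 -0.064 -0.002 0 0 -0.170
-0.040 -0.072 -0.002 0 0 -0.170
-0.027 -0.078 -0.002 0 0 -0.170
-0.013 -0.081 -0.002 0 0 -0.170
0.002 -0.082 -0.002 0 0 -0.170
0.017 -0.081 -0.002 0 0 -0.170
0.031 -0.076 -0.002 0 0 -0.170
0.044 -0.070 -0.002 0 0 -0.170
```

```bash
python3 -m jog '-0.077 0.029 -0.04 0 0 -0.17 0.3;-0.081 0.015 0 0 0 -0.17 0.3;-0.082 0 0 0 0 -0.17 0.3;-0.081 -0.014 0 0 0 -0.17 0.3;-0.077 -0.028 0 0 0 -0.17 0.3'; python3 -m jog '-0.071 -0.042 0 0 0 -0.17 0.3;-0.063 -0.054 0 0 0 -0.17 0.3;-0.052 -0.064 0 0 0 -0.17 0.3;-0.04 -0.072 0 0 0 -0.17 0.3;-0.027 -0.078 0 0 0 -0.17 0.3'; python3 -m jog '-0.013 -0.081 0 0 0 -0.17 0.3;0.002 -0.082 0 0 0 -0.17 0.3;0.017 -0.081 0 0 0 -0.17 0.3;0.031 -0.076 0 0 0 -0.17 0.3;0.044 -0.07 0 0 0 -0.17 0.3'; python3 -m jog '0 0 0 0 0 0 0.3;0 0 0 0 0 0 0.3'
python3 - <<'E'
from h import *
s=snapshot("wrist"); q=sense();print(q["tool_pos"],q["tcp_rot"],wh(q["tool_pos"]),q["finger_gap"])
im=s["img"][:,:,::-1].copy()
c,n=np.cos(1.1),np.sin(1.1)
for p,z in (((-38.5-85*n,-83+85*c),62),((-38.5,-83),30)):
    u=proj(s,np.r_[hw(*p),z])[0]; print(u); cv2.circle(im,tuple(int(v) for v in u),3,(0,0,255),1)
cv2.imwrite("pics/w7.png",im)
plan(*hw(-38-85*n,-83.5+85*c),275,140)
E
```

```text
time: 17.15
tool_pos: [570.4, -118.9, 274.4]
tcp_rot: [-179.9, 0.1, 38.4]
ft_force: [0.0, 0.3, 0.7]
finger_gap: 29.9
grip_force: 0.0
time: 17.77
tool_pos: [529.5, -124.4, 274.4]
tcp_rot: [-179.8, -0.1, 89.4]
ft_force: [-0.3, -0.5, -0.3]
finger_gap: 29.9
grip_force: 0.0
time: 18.4
tool_pos: [488.8, -130.0, 274.5]
tcp_rot: [-179.9, -0.2, 140.4]
ft_force: [-0.1, -0.4, -0.1]
finger_gap: 29.7
grip_force: 0.0
time: 18.65
tool_pos: [489.6, -130.1, 275.5]
tcp_rot: [-180.0, -0.1, 139.9]
ft_force: [0.9, 0.7, 0.8]
finger_gap: 30.3
grip_force: 0.0
[ 489.73337582 -130.098406    275.64792249] [-1.79990700e+02 -4.05527116e-02  1.39906890e+02] [-113.25498694  -44.80326835] 29.802916112086088
[281.6910329  234.80433952]
[282.40214177 316.39057232]
n 1 from [ 489.7 -130.1  275.6  139.9]
0.004 -0.004 0.006 0 0 -0.002
```

View pics/w7.png

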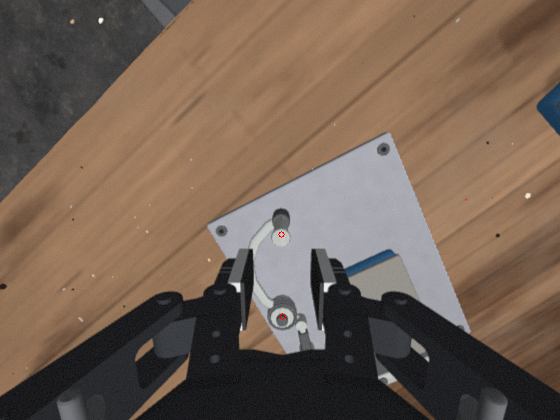

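The post cap is at (282,237), matching the prediction (282,235) and centred between the fingers. I'll descend over it and sweep it back.

```bash
python3 -m jog '0 0 0.25 0 0 0 0.3;0 0 0.25 0 0 0 0.3;0 0 0.18 0 0 0 0.3;0 0 0 0 0 0 0.3'; python3 -m jog '-0.001 0.05 0 0 0 0.057 0.3;-0.001 0.05 0 0 0 0.057 0.3;-0.001 0.05 0 0 0 0.057 0.3'; python3 -m jog '-0.001 0.05 0 0 0 0.057 0.3;-0.001 0.05 0 0 0 0.057 0.3'
```

```text
time: 19.2
tool_pos: [488.9, -129.8, 206.4]
tcp_rot: [-179.9, -0.2, 140.0]
ft_force: [0.4, 0.1, 0.3]
finger_gap: 30.4
grip_force: 0.0
time: 19.58
tool_pos: [500.4, -120.2, 209.1]
tcp_rot: [-179.9, 0.1, 129.7]
ft_force: [-3.6, -5.8, -0.1]
finger_gap: 29.7
grip_force: 3.2
time: 19.82
tool_pos: [508.4, -114.2, 209.1]
tcp_rot: [-179.9, 0.1, 122.8]
ft_force: [-2.8, -5.9, 0.2]
finger_gap: 29.9
grip_force: 2.6
```

```bash
python3 -m jog '-0.001 0.05 0 0 0 0.057 0.3;-0.001 0.05 0 0 0 0.057 0.3;-0.001 0.05 0 0 0 0.057 0.3'; python3 -m jog '-0.001 0.05 0 0 0 0.057 0.3;-0.001 0.05 0 0 0 0.057 0.3';python3 -m jog '-0.001 0.05 0 0 0 0.057 0.3;-0.001 0.05 0 0 0 0.057 0.3'
```

```text
time: 20.2
tool_pos: [521.7, -106.9, 209.1]
tcp_rot: [-180.0, 0.1, 112.6]
ft_force: [-1.7, -3.1, 0.6]
finger_gap: 29.8
grip_force: 1.4
time: 20.45
tool_pos: [531.3, -103.3, 209.2]
tcp_rot: [180.0, 0.1, 105.7]
ft_force: [-0.6, -1.3, -0.3]
finger_gap: 29.8
grip_force: 0.6
time: 20.7
tool_pos: [541.3, -100.8, 209.4]
tcp_rot: [179.9, 0.0, 98.9]
ft_force: [0.3, 0.0, 0.0]
finger_gap: 30.0
grip_force: 0.0
```

```bash
python3 -m jog '-0.001 0.04 0 0 0 0.046 0.3;-0.001 0.04 0 0 0 0.046 0.3'; python3 -m jog '-0.001 0.04 0 0 0 0.046 0.3;0 0.025 0 0 0 0.03 0.3;0 0 0 0 0 0 0.3'; python3 - <<'E'
from h import *
q=sense(); print(q["tool_pos"],q["tcp_rot"],wh(q["tool_pos"]),q["ft_force"],q["grip_force"])
E
```

```text
time: 20.95
tool_pos: [549.4, -99.9, 209.5]
tcp_rot: [179.9, 0.0, 93.4]
ft_force: [0.3, 0.7, 0.2]
finger_gap: 30.1
grip_force: 0.0
time: 21.32
tool_pos: [555.4, -99.7, 208.8]
tcp_rot: [179.9, 0.0, 89.0]
ft_force: [-0.1, -0.4, -0.2]
finger_gap: 29.6
grip_force: 0.0
[555.35667414 -99.70348489 208.75260224] [1.79946268e+02 1.38980294e-02 8.89816115e+01] [-55.99641906  -0.6249375 ] [-0.13589438 -0.35269442 -0.21951263] 0.0
```

Centred around the shut post with no force. I'll lift straight up and check.

```bash
python3 -m jog '0 0 -0.15 0 0 0 0.3;0 0 -0.4 0 0 0 0.3;0 0 -0.5 0 0 0 0.3;0 0 0 0 0 0 0.3'
python3 - <<'E'
from h import *
s=snapshot("wrist"); im=s["img"][:,:,::-1].copy()
for p,z in (((-38.5-85*np.sin(.2),-83+85*np.cos(.2)),62),):
    u=proj(s,np.r_[hw(*p),z])[0]; print(u); cv2.circle(im,tuple(int(v) for v in u),3,(0,0,255),1)
im=im[80:360,150:500]
cv2.imwrite("pics/w8.png",cv2.resize(im,(740,592),interpolation=cv2.INTER_CUBIC))
E
```

```text
time: 21.82
tool_pos: [556.8, -100.2, 320.0]
tcp_rot: [179.4, 0.1, 89.0]
ft_force: [-0.2, -0.0, 0.1]
finger_gap: 29.8
grip_force: 0.0
[277.13802872 213.44389204]
```

View pics/w8.png

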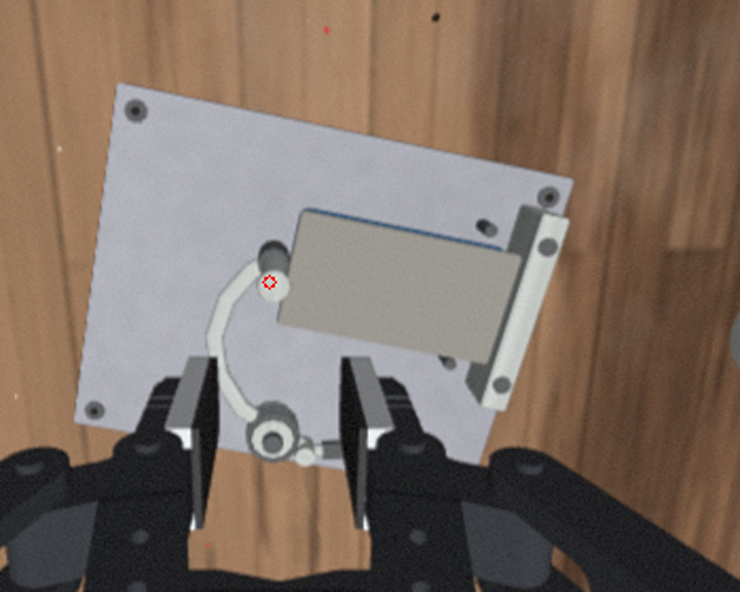

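The arm is shut on the pad: the cap at (274,285) matches an angle of about 0.2 rad, the pad's far end is on the edge, and it lies straight between the pins.

```bash
python3 -c "
from bench import *
print(hand_in())"
```

```text
the job is handed in; nothing more can be done
None
```

I clipped the pad into the holder and handed the job in at about 22 s: the last picture shows it against the fixed edge, between the pins, with the curved arm shut on its other end; the hand-in returned no verdict.

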